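Mark a slide box as read

TASK

The slide box with the blue lid has been read. Push it back until it is fully home against the back stop of its bay, and flip the amber tag over that same bay right over its hinge to the far side, so that it lies flat with its green face up. These things are only pushed and flipped, never picked up; leave the other boxes, their tags and everything else on the bench as they are.

Things in the scene. Friction and masses are not known exactly. Their poses are not given: they have to be found in the camera images.
- rack: grey three-bay metal rack fixed to the bench, 235 mm deep (x) x 329 wide (y). Origin on the bench, 95 mm behind its open front edge, half-way across; x from the front (robot's side) to the back, y left, z up. Floor 5 mm thick; bays at y = +108 (left), 0, -108 mm, 103 mm wide between dividers 30 mm high (x -61 to +34); back stop wall's front face at x = +30, its top 35 mm up
- bay_left (a point): fixed point of the rack, 22 mm above the bench, where the centre of a slide box lies when fully home in the left bay (its back against the stop wall); axes as the rack's
- bay_middle (a point): fixed point of the rack, 22 mm above the bench, where the centre of a slide box lies when fully home in the middle bay (its back against the stop wall); axes as the rack's
- bay_right (a point): fixed point of the rack, 22 mm above the bench, where the centre of a slide box lies when fully home in the right bay (its back against the stop wall); axes as the rack's
- hinge_left (a point): middle of the hinge of the left bay's tag, at rack x = +85 mm, y of the bay's middle, 110 mm above the bench; axes as the rack's. 6 mm hinge rod along y; two 6 mm rest rods run 31 mm before and behind it, 5 mm lower, between uprights in line with the dividers (54 mm to each side, tops 116 mm above the bench)
- hinge_middle (a point): middle of the hinge of the middle bay's tag, at rack x = +85 mm, y of the bay's middle, 110 mm above the bench; axes as the rack's. 6 mm hinge rod along y; two 6 mm rest rods run 31 mm before and behind it, 5 mm lower, between uprights in line with the dividers (54 mm to each side, tops 116 mm above the bench)
- hinge_right (a point): middle of the hinge of the right bay's tag, at rack x = +85 mm, y of the bay's middle, 110 mm above the bench; axes as the rack's. 6 mm hinge rod along y; two 6 mm rest rods run 31 mm before and behind it, 5 mm lower, between uprights in line with the dividers (54 mm to each side, tops 116 mm above the bench)
- tag_left (a joint): left bay's tag: 0 = level to the front, amber face (black dot) up; 1.57 upright; 3.14 = level to the back, green face (white bar) up. Plate 84 mm wide, 4 thick, 55 from hinge to free edge, with a black finger lip there (44 wide), bent up 45 deg on the amber side: lip tip 65 mm out, 11 above mid-plate. 1 to 3 N on the lip turns it; may stand near upright, sinks by itself from 15 deg past it
- tag_middle (a joint): middle bay's tag: 0 = level to the front, amber face (black dot) up; 1.57 upright; 3.14 = level to the back, green face (white bar) up. Plate 84 mm wide, 4 thick, 55 from hinge to free edge, with a black finger lip there (44 wide), bent up 45 deg on the amber side: lip tip 65 mm out, 11 above mid-plate. 1 to 3 N on the lip turns it; may stand near upright, sinks by itself from 15 deg past it
- tag_right (a joint): right bay's tag: 0 = level to the front, amber face (black dot) up; 1.57 upright; 3.14 = level to the back, green face (white bar) up. Plate 84 mm wide, 4 thick, 55 from hinge to free edge, with a black finger lip there (44 wide), bent up 45 deg on the amber side: lip tip 65 mm out, 11 above mid-plate. 1 to 3 N on the lip turns it; may stand near upright, sinks by itself from 15 deg past it
- blue_box_center (a point): centre of the microscope-slide box with the blue lid: closed block 83 mm deep (x, along its bay) x 97 wide (y) x 34 tall, 0.14 to 0.28 kg, loose on the rack's floor (5 mm above the bench) in any bay, starting 15 to 33 mm short of home; x points to the back of the bay. The one that has been read; about 2 N slides it
- white_box_center (a point): centre of the microscope-slide box with the white lid: closed block 83 mm deep (x, along its bay) x 97 wide (y) x 34 tall, 0.14 to 0.28 kg, loose on the rack's floor (5 mm above the bench) in any bay, starting 15 to 33 mm short of home; x points to the back of the bay. Not to be moved
- red_box_center (a point): centre of the microscope-slide box with the red lid: closed block 83 mm deep (x, along its bay) x 97 wide (y) x 34 tall, 0.14 to 0.28 kg, loose on the rack's floor (5 mm above the bench) in any bay, starting 15 to 33 mm short of home; x points to the back of the bay. Not to be moved
- jar: clear specimen jar with red cap, 58 mm across, 72 mm tall; origin at the centre of its underside. Bystander beside the rack, not to be moved
- oil: small amber immersion-oil bottle with black cap, 30 mm across, 72 mm tall; origin at the centre of its underside. Bystander beside the rack, not to be moved
- beaker: empty glass beaker, 68 mm across, 85 mm tall; origin at the centre of its underside. Bystander beside the rack, not to be moved
- mailer: white flat slide mailer 82 x 30 x 10 mm; origin at the centre of its underside. Bystander beside the rack, not to be moved
- forceps: steel forceps lying flat, 125 x 15 x 8 mm; origin at the centre of its underside. Bystander beside the rack, not to be moved
- mouse: grey computer mouse 104 x 58 x 30 mm on a thin mat; origin at the centre of its underside. Bystander beside the rack, not to be moved
Mind the look-alikes: they are no part of the job. Leave any brown, turquoise or yellow look-alike of the part that bears blue_box_center alone.

How it is judged:
At the end, for the whole second after the job is handed in: the blue-lidded box is within 4 mm of fully home in its bay; that bay's tag is turned over (above 3.0 rad) and at rest; the other two tags still show amber (below 0.15 rad); the white and red boxes are within 6 mm, and the bystanders within 15 mm, of where they began (((x of blue_box_center in the frame of bay_left above -0.004 m and horizontal distance between blue_box_center and bay_left below 0.02 m and value of joint tag_left above 3 rad and velocity of joint tag_left between -0.05 and 0.05 rad/s and value of joint each of tag_middle, tag_right below 0.15 rad) or (x of blue_box_center in the frame of bay_middle above -0.004 m and horizontal distance between blue_box_center and bay_middle below 0.02 m and value of joint tag_middle above 3 rad and velocity of joint tag_middle between -0.05 and 0.05 rad/s and value of joint each of tag_left, tag_right below 0.15 rad) or (x of blue_box_center in the frame of bay_right above -0.004 m and horizontal distance between blue_box_center and bay_right below 0.02 m and value of joint tag_right above 3 rad and velocity of joint tag_right between -0.05 and 0.05 rad/s and value of joint each of tag_left, tag_middle below 0.15 rad)) and distance of each of white_box_center, red_box_center from where it was at the start of the episode below 0.006 m and distance of each of jar, oil, beaker, mailer, forceps, mouse from where it was at the start of the episode below 0.015 m); the robot touches nothing.
It fails at once if a slide box is lifted or tipped instead of pushed (height (world z) of any of blue_box_center, white_box_center, red_box_center above 0.034 m or angle between any of blue_box_center, white_box_center, red_box_center's own z axis and vertical above 0.2 rad).
It fails at once if the white or red slide box is moved by more than 6 mm (distance of any of white_box_center, red_box_center from where it was at the start of the episode above 0.006 m).
It fails at once if one of the other things on the bench is moved by more than 15 mm or picked up (distance of any of jar, oil, beaker, mailer, forceps, mouse from where it was at the start of the episode above 0.015 m).
It also fails if it takes over 48 s, if anything falls off the work surface, if the arm or the gripper's body presses on something with over 40 N, if the wrist force passes 120 N, or if a joint passes its speed limit or range.

ROBOT

A 7-joint arm with a two-finger parallel gripper is mounted at the origin on the work surface. World frame = base frame: x ahead of the robot, y to its left, z up, the work surface at z = 0. Lengths are in m, angles in rad, forces in N, time in s.
With the tool pointing down it reaches from about 0.4 to 0.85 m from the base axis. Payload 10.4 kg.
Tool frame: the origin (TCP) lies midway between the tips of the shut fingers; the grasp point (between the pads) lies 19 mm behind it (env.hold_point_z is the distance from the TCP to the grasp point, in m); x points along the fingers, y is the direction in which the jaws open and shut, and the axes are right-handed (so a half turn about x gives the same grasp; the last joint's range is limited). The gripper opens to 87 mm and grips with 3 to 60 N. Pads are 19 mm wide; open, the fingers measure 117 mm over their backs; the gripper's body (75 mm by 190 mm) begins 51 mm behind the grasp point.
Start: joints at [1.19, 0.332, -0.065, 1.46, 0.022, 1.35, -0.088], TCP at [0.219, -0.585, 0.223] pointing down, gripper open.
Joint ranges: [-2.6, 2.6], [-0.5, 2.12], [-1.47, 1.34], [0.16, 2.42], [-1.27, 4.41], [0.06, 2.06], [-2.6, 2.6]. Speed limits (rad/s): [2.22, 2.22, 2.79, 2.79, 3.14, 3.14, 3.14].

INTERFACE

Orientations are given as [roll, pitch, yaw] about the fixed x, y, z axes, in that order (R = Rz(yaw) Ry(pitch) Rx(roll)).
In Python, from plant import env, get_obs, read_camera, camera_model, hand_in gives the robot as it stands. Calls block until the motion is done:
- env.movep(position, orientation): joint-space move of the TCP to a pose.
- env.move_l(position, rotation=None, speed=0.15, threshold=None): straight line of the TCP; rotation=None keeps the orientation; speed is the mean speed in m/s. With threshold (N) it stops when the force on the tool has changed by that much, and returns True; else False.
- env.move_joints(angles): joint-space move.
- env.command_gripper(opening): finger opening in m; the grip force is fixed at half the most; returns when the fingers have stopped.
- env.dwell(seconds).
- env.ik(position, orientation): joint angles nearest the present ones, or None.
- get_obs(): the state.
- read_camera(name): name is "scene" or "top" or "wrist"; returns the picture (384x512x3 uint8, blue, green, red); there is no depth.
- camera_model(name): a dict with "fov_y" (degrees; the focal length in pixels is half the picture's height over the tangent of half this angle, whatever the lens; pixels are square), "cx", "cy" (the principal point, pixels), "xyz" and "rotation" of the camera in the world; the wrist camera has in their place "mount" (4x4, takes a point from camera to tool coordinates, whose origin is the TCP and whose axes are the tool frame's). Camera axes: x right, y up, looking along -z (the intrinsics and any distortion apply to the point x, -y, -z); pixel columns grow to the right and rows downward; lengths in m; the calibration is good to about 2 mm. A picture is of the moment at which its call begins: read the wrist's pose just before it. camera_model takes no time and is no camera call.
A pose or a line that the arm cannot do raises env.Unreachable and nothing moves.
- hand_in(): hands the job in, once; it reports no verdict.
The state is a dict: "time_s": time; "q": joint angles; "joint_velocities": joint speeds; "effort": joint torques, N m; "ee_pos": TCP position; "eef_rot": TCP orientation; "wrist_force": force on the tool from outside, world axes, zero at the start; "wrist_torque": the same for the moment, N m; "opening": finger opening in m.
Only numpy, scipy, OpenCV 4.12 (cv2) and the standard library are available. Lean on these libraries where they do the work, as an engineer would, in place of code of your own. Each camera call takes 0.05 s, during which the arm holds its last target.

## Working session

There is one attempt and no reset: what is moved stays moved. The work goes in short steps, each a Python script; the robot and the scene stay as the last script left them, time stands still between calls to the robot, and variables do not carry over. Pictures are saved under pics/ and viewed, and the job is handed in when it is done.

```bash
ls; mkdir -p pics
python3 - <<'E'
from plant import env,get_obs,read_camera,camera_model
import cv2
for n in("scene","top"):
    cv2.imwrite(f"pics/{n}0.png",read_camera(n)); print(n,camera_model(n))
print(camera_model("wrist")); o=get_obs(); print(o)
E
```

```text
pics
scene {'fov_y': 44.38047221590268, 'cx': 257.76549179884233, 'cy': 186.7277994127668, 'xyz': array([1.12190726, 0.46933416, 1.15879599]), 'rotation': array([ 6.40383853e-01, -1.15854412e-03,  2.25983553e+00])}
top {'fov_y': 56.99654063801146, 'cx': 261.2629654677973, 'cy': 193.1407492183528, 'xyz': array([ 0.24677255, -0.06213385,  1.34692685]), 'rotation': array([ 0.1712561 , -0.0029749 , -1.58131801])}
{'fov_y': 58.94225726027847, 'cx': 255.1141401839247, 'cy': 187.53159577555093, 'mount': array([[-4.15413254e-04,  2.94951827e-01, -9.55512034e-01,
        -1.62505795e-01],
       [ 9.99999859e-01, -1.94703087e-04, -4.94856380e-04,
        -8.22116579e-04],
       [-3.31999936e-04, -9.55512104e-01, -2.94951705e-01,
        -8.06669293e-02],
       [ 0.00000000e+00,  0.00000000e+00,  0.00000000e+00,
         1.00000000e+00]])}
{'time_s': 0.1, 'q': array([ 1.19042594,  0.33281174, -0.06471389,  1.46086129,  0.02158422,
        1.34986692, -0.08849574]), 'joint_velocities': array([-0.00136858, -0.00212627, -0.00152677, -0.00230252, -0.00012125,
        0.00058298,  0.00045646]), 'effort': array([ 1.66413989e-03, -6.24545217e+01,  2.50345271e-02, -3.90720999e+01,
       -6.13000430e-02,  3.64769495e-02,  4.74815408e-05]), 'ee_pos': array([ 0.21875839, -0.58510383,  0.22182971]), 'eef_rot': array([-1.54250868,  1.56954368,  1.95688758]), 'wrist_force': array([-0.21301363, -0.39056541,  0.1193283 ]), 'wrist_torque': array([0.0695834, 0.02003  , 0.0092148]), 'opening': 0.08725868678035635}
```

View pics/scene0.png

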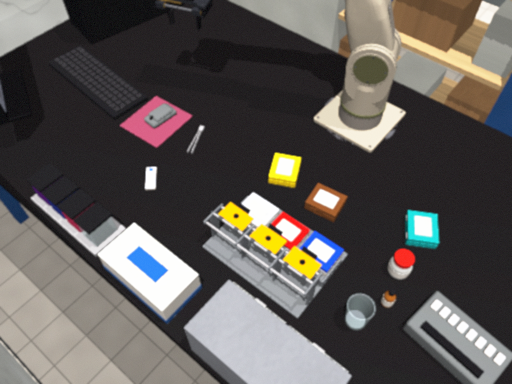

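View pics/top0.png

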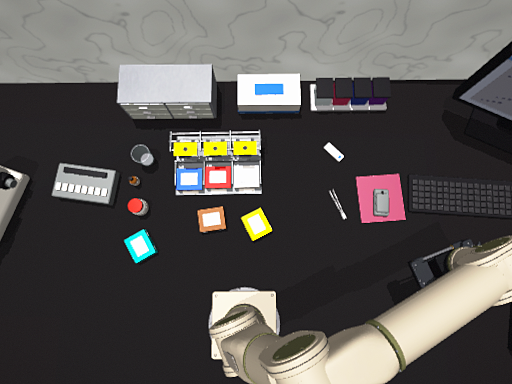

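Blue-lidded box (top ~ (189,179)) sits in the leftmost bay (image left = +y), with its amber tag at (185,149). Next I measure the rack pose.

```bash
cat > h.py <<'E'
import numpy as np,cv2
from scipy.spatial.transform import Rotation as Ro
from plant import env,get_obs,read_camera,camera_model,hand_in
def cam(n,obs=None):
    m=camera_model(n); f=192/np.tan(np.radians(m['fov_y'])/2)
    if n=='wrist':
        T=np.array(m['mount']);R0=Ro.from_euler('xyz',obs['eef_rot']).as_matrix()
        R=R0@T[:3,:3];p=np.array(obs['ee_pos'])+R0@T[:3,3]
    else: R=Ro.from_euler('xyz',m['rotation']).as_matrix();p=m['xyz']
    return f,m['cx'],m['cy'],R,p
def ray(c,uv):
    f,cx,cy,R,p=c
    d=R@np.array([(uv[0]-cx)/f,-(uv[1]-cy)/f,-1]);return p,d/np.linalg.norm(d)
def onz(c,uv,z):
    p,d=ray(c,uv);return p+d*(z-p[2])/d[2]
def proj(c,X):
    f,cx,cy,R,p=c;v=R.T@(np.asarray(X)-p);return np.array([cx-f*v[0]/v[2],cy+f*v[1]/v[2]])
E
python3 - <<'E'
import cv2
for n,(a,b,c,d) in dict(top=(120,115,280,235),scene=(190,145,360,320)).items():
    i=cv2.imread(f'pics/{n}0.png')[b:d,a:c]
    k=5 if n=='top' else 3.4
    cv2.imwrite(f'pics/{n}0z.png',cv2.resize(i,None,fx=k,fy=k,interpolation=cv2.INTER_CUBIC))
E
```

```text
(no output)
```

View pics/top0z.png

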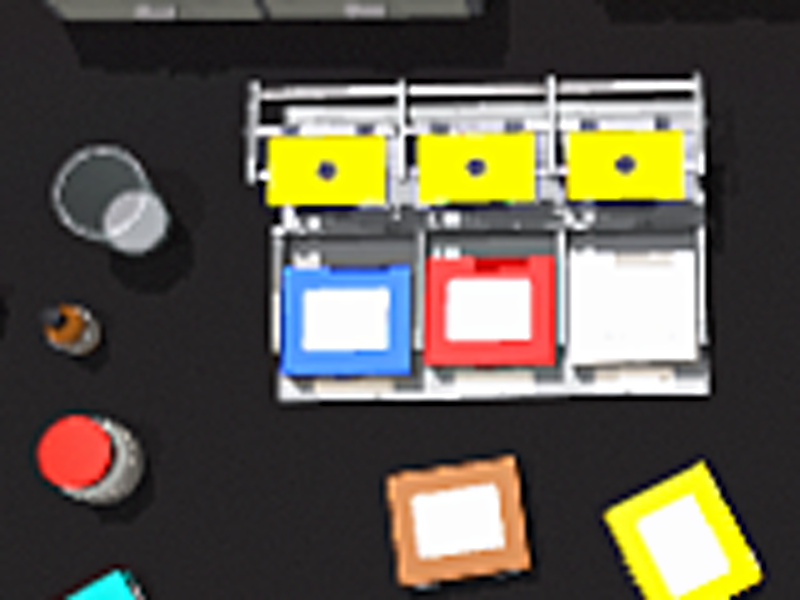

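View pics/scene0z.png

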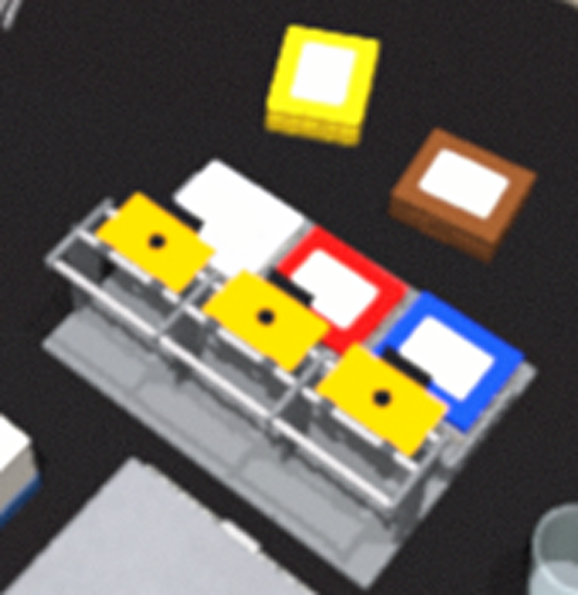

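```bash
cat > m.py <<'E'
from h import *
for n in("top","scene"):
    im=cv2.imread(f'pics/{n}0.png');c=cam(n);hsv=cv2.cvtColor(im,cv2.COLOR_BGR2HSV)
    m=cv2.inRange(hsv,(20,150,120),(35,255,255))
    k,_,st,ce=cv2.connectedComponentsWithStats(m)
    for i in range(1,k):
        if st[i,4]>80:
            cs=cv2.findContours((m[:]*(_==i)).astype('uint8'),cv2.RETR_EXTERNAL,2)[0][0]
            r=cv2.minAreaRect(cs);print(n,'yellow',st[i],r,onz(c,r[0],.112).round(4))
            print('  corners',[onz(c,q,.112)[:2].round(3).tolist() for q in cv2.boxPoints(r)])
    m=cv2.inRange(hsv,(100,150,80),(125,255,255))
    k,_,st,ce=cv2.connectedComponentsWithStats(m)
    for i in range(1,k):
        if st[i,4]>80:
            cs=cv2.findContours((m*(_==i)).astype('uint8'),cv2.RETR_EXTERNAL,2)[0][0]
            r=cv2.minAreaRect(cs);print(n,'blue',st[i],r,onz(c,r[0],.039).round(4));print('  corners',[onz(c,q,.039)[:2].round(3).tolist() for q in cv2.boxPoints(r)])
c=cam('top')
for uv in((280,401),(710,396)): print('front',onz(c,(uv[0]/5+119.6,uv[1]/5+114.6),.005))
for uv in((327,170),(476,167),(625,164)): print('dot',onz(c,(uv[0]/5+119.6,uv[1]/5+114.6),.112))
c=cam('scene')
for uv in((382,397),(266,317),(157,241)): print('dot',onz(c,(uv[0]/3.4+189.6,uv[1]/3.4+144.6),.112))
for uv in((537,370),(367,587),(43,347)): print('sc floor',onz(c,(uv[0]/3.4+189.6,uv[1]/3.4+144.6),.005))
E
python3 m.py
```

```text
top yellow [203 141  24  15 305] ((214.67987060546875, 148.2771453857422), (13.651199340820312, 23.211793899536133), 87.27368927001953) [0.6269 0.0989 0.112 ]
  corners [[0.651, 0.142], [0.654, 0.058], [0.603, 0.056], [0.6, 0.139]]
top yellow [233 141  24  14 304] ((244.5, 147.5), (13.0, 23.0), 90.0) [ 0.6288 -0.0091  0.112 ]
  corners [[0.654, 0.033], [0.653, -0.051], [0.604, -0.051], [0.605, 0.033]]
top yellow [173 142  24  14 314] ((184.5, 148.5), (13.0, 23.0), 90.0) [0.6271 0.2081 0.112 ]
  corners [[0.652, 0.251], [0.651, 0.167], [0.602, 0.166], [0.603, 0.249]]
top yellow [241 207  31  34 379] ((256.10003662109375, 223.70004272460938), (26.385601043701172, 22.807889938354492), 63.43495178222656) [ 0.3522 -0.0489  0.112 ]
  corners [[0.376, 0.007], [0.412, -0.065], [0.328, -0.105], [0.294, -0.034]]
top blue [255  84  28  11 283] ((268.5, 89.0), (10.0, 27.0), 90.0) [ 0.8906 -0.1014  0.039 ]
  corners [[0.912, -0.048], [0.911, -0.155], [0.869, -0.154], [0.87, -0.048]]
top blue [176 168  26  22 309] ((188.5, 178.5), (21.0, 25.0), 90.0) [0.5318 0.2059 0.039 ]
  corners [[0.573, 0.254
[... 1644 characters left out ...]

scene blue [128 247  39  34 589] ((146.92941284179688, 263.58233642578125), (37.31203842163086, 16.161317825317383), 40.601295471191406) [ 0.8592 -0.1251  0.039 ]
  corners [[0.88, -0.178], [0.837, -0.185], [0.839, -0.073], [0.88, -0.068]]
front [0.47562717 0.2608572  0.005     ]
front [ 0.47621684 -0.06983795  0.005     ]
dot [0.62670484 0.20630974 0.112     ]
dot [0.62792336 0.09849819 0.112     ]
dot [ 0.62914325 -0.00943417  0.112     ]
dot [0.62753149 0.20568764 0.112     ]
dot [0.62886118 0.09824705 0.112     ]
dot [ 0.62961618 -0.01016973  0.112     ]
sc floor [0.47698767 0.26150333 0.005     ]
sc floor [0.71163452 0.26368116 0.005     ]
sc floor [ 0.71713821 -0.06314155  0.005     ]
```

Rack from both views: yaw ≈ +0.011, front edge at x≈0.476, and the left hinge ≈ (0.6555, 0.206, 0.110). The blue box centre is ≈ (0.531, 0.206), with home at ≈ 0.559, so it is about 27 mm short. I'll push the box first, with closed vertical fingers.

Run:
```python
from h import *
P=np.pi/2;r=[0,P,.0106]
for p,o in(([.462,.2055,.1],r),([.462,.2055,.024],r),([.515,.206,.024],r),([.545,.206,.135],[0,P/2,.0106]),([.587,.206,.093],[0,P/2,.0106]),([.68,.206,.15],[0,P/2,.0106])):
    q=env.ik(p,o);print(p,None if q is None else np.round(q,2))
env.command_gripper(0.0)
env.move_l([.219,-.585,.33],speed=.2)
env.movep([.40,-.25,.36],r);print(get_obs()['time_s'],get_obs()['ee_pos'])
env.movep([.455,.2055,.30],r);o=get_obs();print(o['time_s'],o['ee_pos'],o['opening'])
cv2.imwrite('pics/w1.png',read_camera('wrist'));cv2.imwrite('pics/s1.png',read_camera('scene'))
```

```text
[0.462, 0.2055, 0.1] [ 0.56  0.48 -1.27  1.87  0.5   1.17  0.69]
[0.462, 0.2055, 0.024] [ 0.33  0.48 -0.98  1.94  0.48  0.98  0.71]
[0.515, 0.206, 0.024] [ 0.3   0.57 -0.94  1.81  0.53  1.04  0.73]
[0.545, 0.206, 0.135] [ 0.16  0.02 -0.87  2.28  1.22  0.52 -0.13]
[0.587, 0.206, 0.093] [-0.21  0.17 -0.46  2.24  1.47  0.51 -0.33]
[0.68, 0.206, 0.15] [ 0.07  0.26 -0.66  2.    1.26  0.54  0.05]
4.1667 [ 0.39971736 -0.25053327  0.35965926]
5.8583 [0.45563389 0.20429481 0.29988548] 0.00022205473851796145
```

View pics/w1.png

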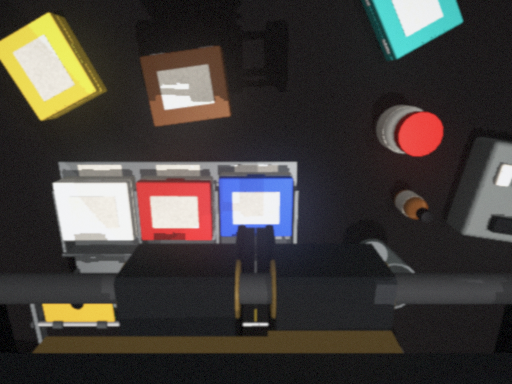

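View pics/s1.png

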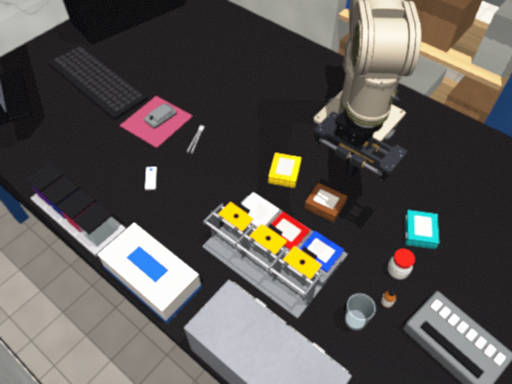

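The wrist view shows the fingers lined up with the blue box's bay (box centre at ~(256,207)), with a clear path down. Now descending and pushing.

Run:
```python
from h import *
r=[0,np.pi/2,.0106]
env.move_l([.460,.2055,.10],r,speed=.2)
env.move_l([.460,.2055,.024],r,speed=.12)
print(get_obs()['ee_pos'],get_obs()['wrist_force'])
env.move_l([.498,.2058,.024],r,speed=.05);o=get_obs();print(o['ee_pos'],o['wrist_force'])
h=env.move_l([.520,.206,.024],r,speed=.03,threshold=12);o=get_obs();print(h,o['time_s'],o['ee_pos'],o['wrist_force'])
cv2.imwrite('pics/s2.png',read_camera('scene'));cv2.imwrite('pics/t2.png',read_camera('top'))
```

```text
[0.46032171 0.20590358 0.02457357] [-0.0098226  -0.72201831 -0.14138571]
[0.49787216 0.2058927  0.02395096] [-0.26727292 -0.32271414  0.49079763]
True 9.275 [0.50834807 0.2058522  0.0234371 ] [-0.28516909 -0.7987714  -0.16258296]
```

Run:
```python
from h import *
env.dwell(.1);o=get_obs();print(o['ee_pos'],o['wrist_force'])
for n,f,(a,b,c,d) in (('top','t2',(160,120,270,200)),('scene','s2',(230,200,360,300))):
    i=cv2.imread(f'pics/{f}.png');hsv=cv2.cvtColor(i,cv2.COLOR_BGR2HSV)
    cv2.imwrite(f'pics/{f}z.png',cv2.resize(i[b:d,a:c],None,fx=6,fy=6,interpolation=2))
```

```text
[0.50816753 0.205569   0.02327808] [-0.97991321  0.56225301  0.19405168]
```

View pics/s2z.png

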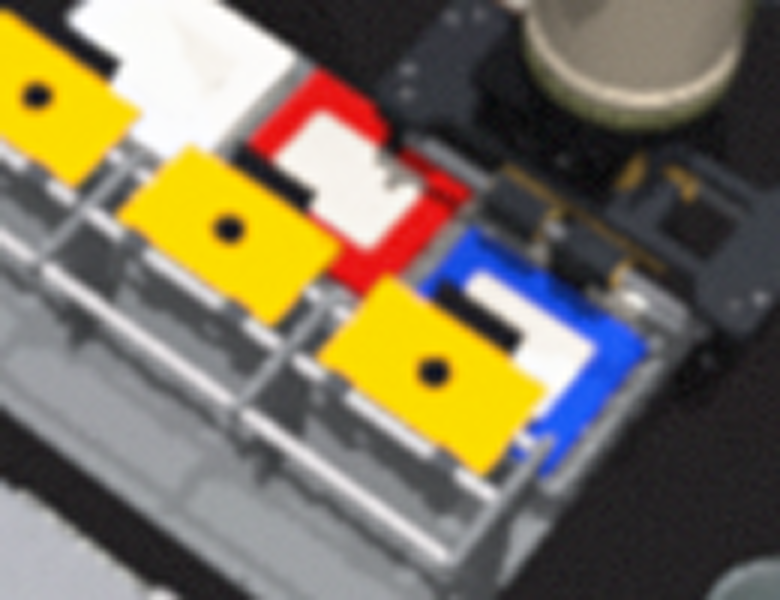

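View pics/t2z.png

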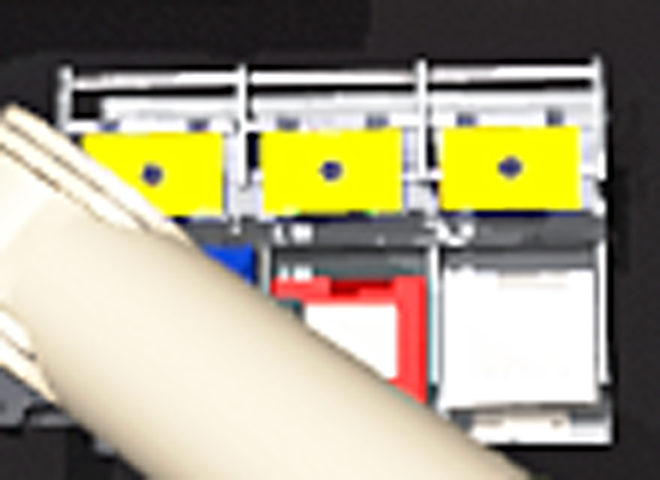

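The box is at the stop wall (back edge at ~(255,245) in the top crop). One firmer nudge will confirm a hard stop, then I'll retreat.

Run:
```python
from h import *
r=[0,np.pi/2,.0106]
h=env.move_l([.522,.206,.024],r,speed=.02,threshold=18);o=get_obs();print(h,o['time_s'],o['ee_pos'],o['wrist_force'])
env.move_l([.462,.2055,.026],r,speed=.12)
env.move_l([.450,.2055,.20],r,speed=.2);o=get_obs();print(o['time_s'],o['q'].round(2))
cv2.imwrite('pics/t3.png',read_camera('top'));cv2.imwrite('pics/s3.png',read_camera('scene'))
c=cam('scene')
for n in('scene',):
    im=cv2.imread('pics/s3.png');hsv=cv2.cvtColor(im,cv2.COLOR_BGR2HSV)
    cv2.imwrite('pics/s3z.png',cv2.resize(im[200:300,230:360],None,fx=6,fy=6,interpolation=2))
p=[.5*0+.52,.206,.25]
for p in([.52,.206,.16],[.545,.206,.135],[.587,.206,.093],[.65,.206,.17],[.68,.206,.15]):
    q=env.ik(p,[0,np.pi/4,.0106]);print(p,q if q is None else np.round(q,2))
```

```text
True 9.8167 [0.50823976 0.20551599 0.02281056] [-0.24912116 -0.62062761 -0.44397638]
11.375 [ 0.64  0.27 -1.3   1.78  0.27  1.3   0.86]
[0.52, 0.206, 0.16] [ 0.85 -0.42 -1.4   2.29  0.16  0.27  0.76]
[0.545, 0.206, 0.135] [ 0.74  0.13 -1.46  2.27  1.32  0.6  -0.16]
[0.587, 0.206, 0.093] [ 0.27  0.26 -0.97  2.22  1.55  0.62 -0.32]
[0.65, 0.206, 0.17] [ 0.54  0.33 -1.21  2.04  1.34  0.69  0.05]
[0.68, 0.206, 0.15] [ 0.23  0.3  -0.84  2.    1.32  0.59  0.03]
```

View pics/s3z.png

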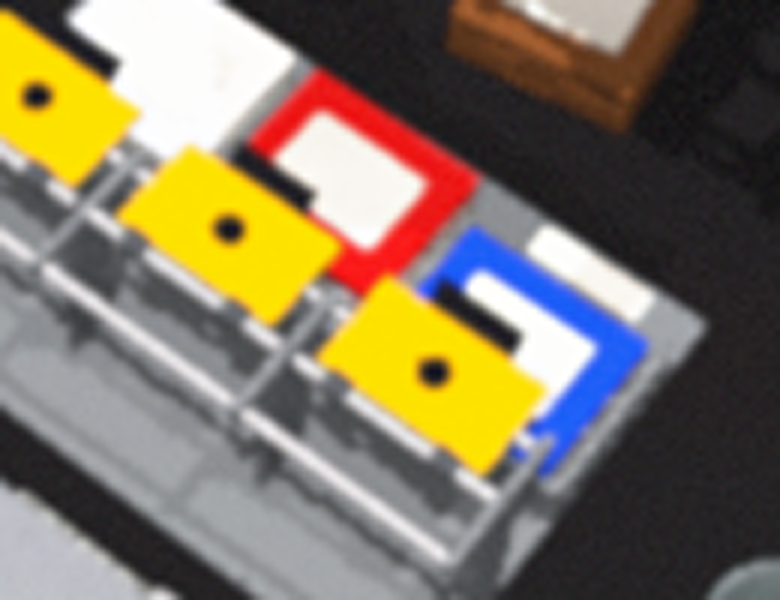

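Same hard stop twice at TCP x = 0.508 (expected 0.508), so the box is home and the red and white boxes look unmoved. Now the tag: tool tilted 45° in front of the lip.

Run:
```python
from h import *
q=np.array([0.16,0.02,-0.87,2.28,1.22,0.52,-0.13])
env.move_joints(q);o=get_obs();print(o['ee_pos'],o['eef_rot'])
r=[0,np.pi/4,.0106]
env.move_l([.545,.206,.135],r,speed=.1);o=get_obs();print(o['time_s'],o['ee_pos'],o['eef_rot'],o['q'].round(2))
cv2.imwrite('pics/s4.png',read_camera('scene'));cv2.imwrite('pics/w4.png',read_camera('wrist'))
```

```text
[0.54513315 0.20462237 0.13359733] [-0.00148431  0.7880565   0.00636675]
12.6583 [0.54558411 0.20602684 0.13541568] [0.00082642 0.7851922  0.0102456 ] [ 0.16  0.02 -0.87  2.28  1.22  0.52 -0.13]
```

View pics/s4.png

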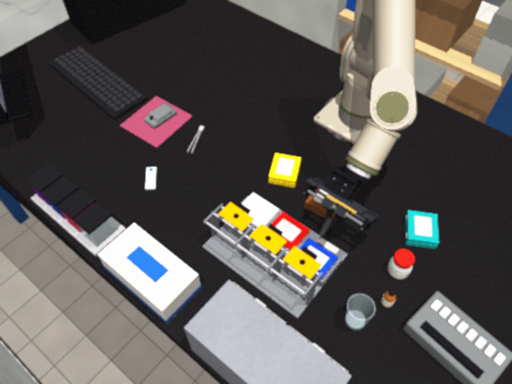

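View pics/w4.png

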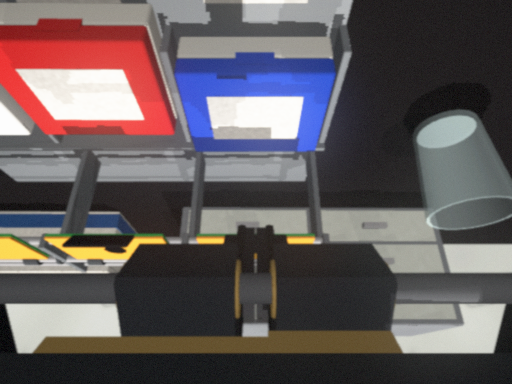

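Fingers (wrist view ~(256,235)) are centred on the left tag, and the box's back edge meets the stop. Now slide under the lip and swing around the hinge.

Run:
```python
from h import *
r=[0,np.pi/4,.0106]
H=np.array([.6555,.206,.110]);ux=np.array([1,.0106,0]);uz=np.array([0,0,1.])
h=env.move_l(H-.068*ux-.017*uz,r,speed=.08,threshold=10);o=get_obs();print(h,o['ee_pos'],o['wrist_force'])
if not h:
  for a in range(5,51,15):
    t=np.radians(a);d=-np.cos(t)*ux+np.sin(t)*uz;n=-np.sin(t)*ux-np.cos(t)*uz
    X=H+.048*d+.002*n-.0067*(ux+uz)
    h=env.move_l(X,r,speed=.06,threshold=20);o=get_obs();print(a,h,(o['ee_pos']-H).round(4),o['wrist_force'].round(1))
    if h:break
print(o['time_s']);cv2.imwrite('pics/s5.png',read_camera('scene')[150:330,180:400]);cv2.imwrite('pics/w5.png',read_camera('wrist'))
i=cv2.imread('pics/s5.png');cv2.imwrite('pics/s5.png',cv2.resize(i,None,fx=3,fy=3,interpolation=2))
```

```text
False [0.58734207 0.20544283 0.09322381] [ 0.39022652 -0.14494277 -0.34242079]
5 False [-0.0547 -0.0006 -0.0042] [ 0.4 -0.  -0.6]
20 False [-0.0526 -0.0006  0.0078] [-0.3  0.   0.3]
35 False [-0.0472 -0.0006  0.019 ] [-1.4 -0.1  0.3]
50 False [-0.0392 -0.0005  0.0285] [-0.3 -0.4 -0.5]
15.1917
```

View pics/s5.png

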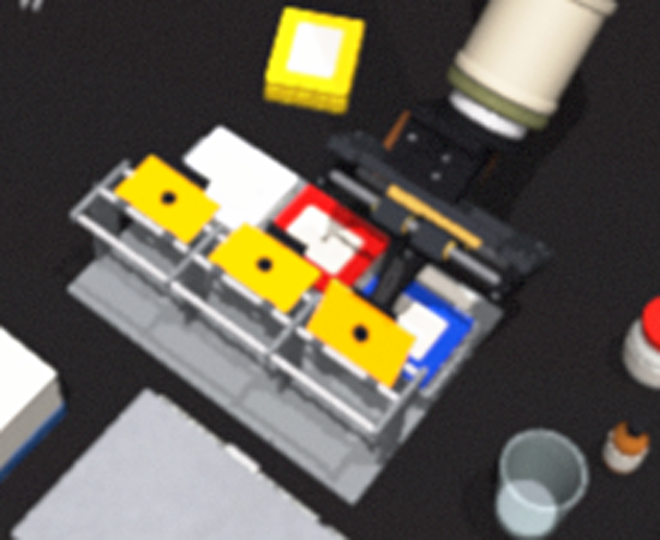

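Run:
```python
from h import *
c=cam('scene')
for a in(0,20,40,50,60):
    t=np.radians(a);X=lambda s,y:np.array([.6555,.206,.11])+[-s*np.cos(t),y,s*np.sin(t)]+.002*np.array([np.sin(t),0,np.cos(t)])
    print(a,[((proj(c,X(s,y))-[180,150])*3).round(0).tolist() for s,y in((.055,-.042),(.055,.042),(.0275,0),(.0,.042))])
```

```text
0 [[345.0, 284.0], [427.0, 341.0], [366.0, 335.0], [388.0, 388.0]]
20 [[344.0, 276.0], [426.0, 333.0], [365.0, 331.0], [387.0, 389.0]]
40 [[337.0, 274.0], [421.0, 333.0], [362.0, 331.0], [387.0, 389.0]]
50 [[333.0, 276.0], [417.0, 335.0], [359.0, 333.0], [386.0, 390.0]]
60 [[327.0, 280.0], [412.0, 339.0], [357.0, 335.0], [386.0, 390.0]]
```

View pics/w5.png

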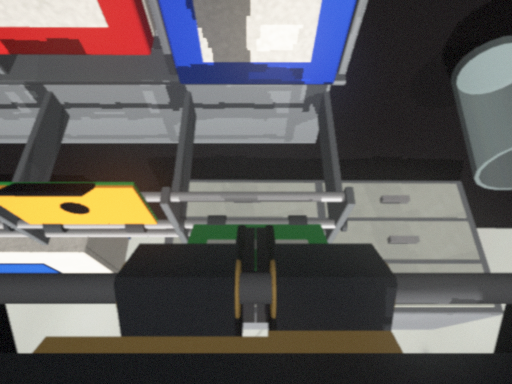

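Plate corners at (335,278)/(415,337) match the projection for ~50°, and the wrist view shows the green underside at (256,232), so the tag is rising. I'll continue the arc past upright.

Run:
```python
from h import *
r=[0,np.pi/4,.0106]
H=np.array([.6555,.206,.110]);ux=np.array([1,.0106,0]);uz=np.array([0,0,1.])
for a in range(65,132,13):
    t=np.radians(a);d=-np.cos(t)*ux+np.sin(t)*uz;n=-np.sin(t)*ux-np.cos(t)*uz
    X=H+.048*d+.002*n-.0067*(ux+uz)
    h=env.move_l(X,r,speed=.06,threshold=20);o=get_obs();print(a,h,(o['ee_pos']-H).round(4),o['wrist_force'].round(1))
    if h:break
env.dwell(.5)
cv2.imwrite('pics/w6.png',read_camera('wrist'))
env.move_l(o['ee_pos']+np.array([-.07,0,.07]),r,speed=.12);o=get_obs()
env.move_l(o['ee_pos']+np.array([-.10,0,.10]),r,speed=.15);o=get_obs()
print(o['time_s'],o['ee_pos']);i=read_camera('scene')[150:330,180:400]
cv2.imwrite('pics/s6.png',cv2.resize(i,None,fx=3,fy=3,interpolation=2));i=read_camera('top')[115:235,120:280]
cv2.imwrite('pics/t6.png',cv2.resize(i,None,fx=5,fy=5,interpolation=2))
```

```text
65 False [-0.0288 -0.0003  0.0359] [-0.5  0.3 -0.7]
78 False [-0.0183 -0.0003  0.0399] [-0.2  0.  -0. ]
91 False [-0.0076 -0.0001  0.0413] [ 0.3 -0.3  0.2]
104 False [ 0.0032 -0.0001  0.0401] [ 0.5  0.6 -0.2]
117 False [0.0135 0.     0.0366] [-0.3  0.4 -0.5]
130 False [0.0227 0.0001 0.0309] [ 0.1  0.8 -0.2]
19.9333 [0.50849645 0.2055694  0.30952076]
```

View pics/s6.png

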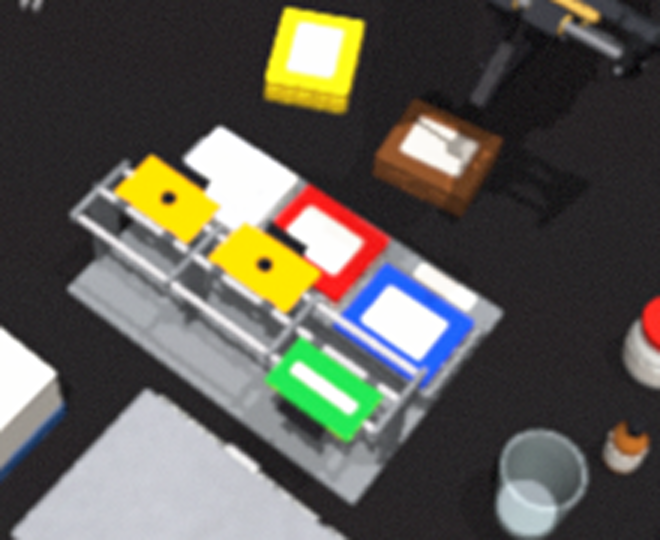

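View pics/t6.png

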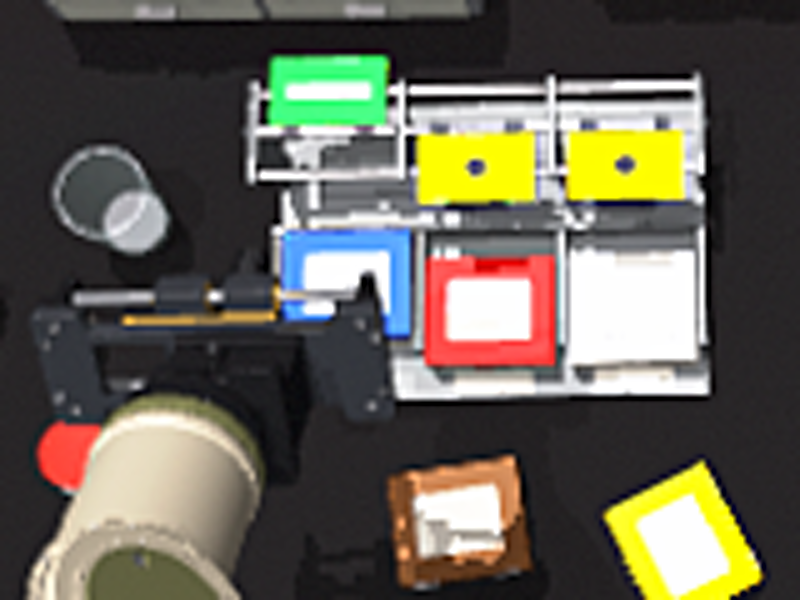

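The tag is flipped with its green face up, lying on the rear rod at (325,387) in the scene crop. The red and white boxes, other tags and bystanders are in place. Next is a quick numerical check before handing in.

Run:
```python
from h import *
for n in('scene','top'):
    im=read_camera(n);im0=cv2.imread(f'pics/{n}0.png');c=cam(n)
    def cen(im,lo,hi,z,box):
        m=cv2.inRange(cv2.cvtColor(im,cv2.COLOR_BGR2HSV),lo,hi);a,b,cc,d=box;k=np.zeros_like(m);k[b:d,a:cc]=m[b:d,a:cc]
        r=cv2.minAreaRect(cv2.findNonZero(k));return onz(c,r[0],z).round(4),[onz(c,q,z)[:2].round(3).tolist() for q in cv2.boxPoints(r)]
    bx=(260,205,350,310) if n=='scene' else (165,120,205,200)
    print(n,'green',cen(im,(45,100,80),(75,255,255),.112,bx))
    print(n,'blue',cen(im,(100,150,80),(125,255,255),.039,bx))
    rx=(250,190,330,260) if n=='scene' else (204,160,235,195)
    for i in(im0,im): print(n,'red',cen(i,(0,180,80),(6,255,255),.039,rx)[0])
print(get_obs()['time_s'])
```

```text
scene green (array([0.6895, 0.207 , 0.112 ]), [[0.717, 0.165], [0.663, 0.159], [0.662, 0.249], [0.715, 0.252]])
scene blue (array([0.5645, 0.2062, 0.039 ]), [[0.607, 0.16], [0.523, 0.15], [0.522, 0.252], [0.603, 0.259]])
scene red [0.5358 0.099  0.039 ]
scene red [0.5385 0.0986 0.039 ]
top green (array([0.6877, 0.2079, 0.112 ]), [[0.713, 0.252], [0.712, 0.165], [0.663, 0.164], [0.663, 0.251]])
top blue (array([0.5589, 0.2066, 0.039 ]), [[0.6, 0.255], [0.6, 0.16], [0.518, 0.158], [0.519, 0.253]])
top red [0.5365 0.0964 0.039 ]
top red [0.5365 0.0964 0.039 ]
20.1333
```

Run:
```python
from h import *
hand_in()
```

```text
the job is handed in; nothing more can be done
```

I pushed the blue-lidded box home in the left bay and flipped that bay's tag over to green, then handed the job in at about 20 s on the robot's clock. The hand-in reports no verdict.

- **Blue box:** I pushed it with closed fingers until it hit the stop. Two pushes stopped at the same place, TCP x = 0.508, where the measured rack pose predicts the stop. The top view then put the box centre at x ≈ 0.559, against an estimated home of 0.559. The scene view read 0.5645, past the stop, so I trust the top view and the hard stop.
- **Tag:** I lifted it under the lip with the tool tilted 45° and swung it about 130° around the hinge, and it sank the rest of the way by itself. Both views show the green face up. The plate centre is about 33 mm behind the hinge, and the views agree to 2 mm, as for a plate lying level on the rear rod. I did not measure its angle or speed directly.
- **Red box:** it has not moved in the top view. The scene view differs by 2.7 mm, within the 6 mm limit; I put that down to noise in the colour mask, though I did not check it.
- **Everything else:** the white box and the other two tags look unchanged in the final pictures. The jar was partly hidden by the arm in the last top picture. The mailer, forceps and mouse were outside the last crops; the arm's only pass near them was the first sweep, with the tool tip about 0.3 m up.
- **Robot:** at hand-in it was clear of everything, with the tool tip about 0.31 m up.

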